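# Clamp the filing block in the ratchet clamp

### The arm

A 7-joint arm with a two-finger parallel gripper is mounted at the origin on the work surface. World frame = base frame: x ahead of the robot, y to its left, z up, the work surface at z = 0. Lengths are in m, angles in rad, forces in N, time in s.
With the tool pointing down it reaches from about 0.4 to 0.85 m from the base axis. Payload 4.4 kg.
Tool frame: the origin (TCP) lies at the very end of the fingers, on their centre line; the grasp point (between the pads) lies 19 mm behind it; z points along the fingers, y is the direction in which the jaws open and shut (so a half turn about z gives the same grasp; the last joint's range is limited). The gripper opens to 94 mm and grips with 3 to 60 N. Pads are 16 mm wide; open, the fingers measure 119 mm over their backs; the gripper's body (75 mm by 177 mm) begins 78 mm behind the grasp point.
Start: joints at [1.039, 0.628, 0.038, 1.517, -0.027, 0.996, -0.02], TCP at [0.292, -0.581, 0.185] pointing down, gripper open.
Joint ranges: [-3.06, 3.06], [-0.37, 2.12], [-1.25, 1.32], [0.18, 2.47], [-1.1, 4.24], [0.23, 1.98], [-2.94, 2.94]. Speed limits (rad/s): [2.57, 2.57, 3.14, 3.14, 3.14, 3.14, 3.14].

### API

Orientations are given as a unit quaternion [w, x, y, z].
In Python, from bench import manip gives the robot as it stands.
- The arm moves only by the tool jog_arm, never from a script. Its argument "steps" is a list that holds one entry, the list of rows, each a list of 5 numbers: the shift along the world's x, y, z in mm, then the turn about the world's z in degrees, then the opening, from 0 (shut) to 1 (fully open). In form: [[[tx, ty, tz, spin, grip], ...]]. A call has 1 to 20 rows; each row shifts and turns the commanded pose from where the row before left it; what a row does not reach is not made up. A row lasts 1/12 s, in which the tool goes at most 41.7 mm and 7.16 degrees, less where a joint would pass 70% of its speed; a pose out of reach is approached as far as the arm can. A call with a gripper value outside its range is refused whole. The fingers move at their own pace and stop on an object; "force" is the grip in N (left out, the last holds). Time passes only in rows, so rows that do not move let the fingers close. It gives the time, the measured TCP pose, the force and the opening at its end, in the units of the state.
- manip.state(): the state, without advancing time (a new reading comes with each control period).
- manip.read_camera(name): name is "scene" or "top"; returns the picture (400x640x3 uint8, blue, green, red); there is no depth.
- manip.calibration(name): a dict with "fx", "fy", "cx", "cy" (pixels), "extrinsics" (4x4, takes a point from camera to world coordinates). Camera axes: x right, y down, z forward; pixel columns grow to the right and rows downward; lengths in m; the calibration is good to about 2 mm. A picture is of the moment at which its call begins. calibration takes no time and is no camera call.
- manip.close_job(): hands the job in, once; it reports no verdict.
Trained networks look in the newest picture that a camera, given by its name, has taken for a name from the list of things; names that differ only in an ending like _2 or _b are one class to them, and where a whole thing is asked for, a point or a joint stands for the part that bears it (a point fixed in the world has none). Each returns a list of dicts, best first, with "score" (0 to 1); they miss things now and then, are a little off and sometimes report something else, mostly with a low value. They report only what shows in the picture. A call takes as long as a camera call. They do not tell look-alikes from the thing itself.
- manip.find_in(camera, query): "xyz" ([x, y, z] in m, in world coordinates, good to about 4 mm: the middle of the surface that is visible of it).
- manip.outline_of(camera, query): "mask" (400x640 bool, what is visible of it).
The state is a dict: "clock": time; "qpos": joint angles; "qvel": joint speeds; "joint_torque": joint torques, N m; "position": TCP position; "orientation": TCP orientation; "ft_force": force on the tool from outside, world axes, zero at the start; "wrist_torque": the same for the moment, N m; "finger_gap": finger opening in m.
Only numpy, scipy, OpenCV 4.12 (cv2) and the standard library are available. Lean on these libraries where they do the work, as an engineer would, in place of code of your own. Each camera call takes 0.05 s, during which the arm holds its last target. There are 200 camera calls.

### The job

Stand the wooden filing block upright on the bed of the ratchet clamp, centred between the jaws with its broad sides facing them, and let go of it. Then wind the wing knob clockwise until the block is just nipped between both jaws, and two clicks of the ratchet more, no tighter, and leave the pawl holding it. Leave the other things on the bench where they are.

Things in the scene. Friction and masses are not known exactly. Their poses are not given: they have to be found in the camera images.
- clamp: Grey ratchet clamp fixed to the bench: bed plate 290 x 120 x 12 mm, knob at one end, two steel jaws at the other. Origin: underside of the bed, 10 mm from its middle; x runs along the bed from the knob end to the far jaw, y to the left of that, z up. The knob's axis is at x = -80 mm, y = 0.
- bed (a point): Point on the bed's top, 63 mm along x from the clamp's origin, where the block's underside centre belongs; axes as the clamp's. The far jaw's face (80 mm wide, top 23 mm above the bed) is preset 16 to 25 mm beyond it, exactly where is not measured; the moving jaw's starts about 20 or 17 mm short of it (its listed pose tells), so the gap is 33 to 46 mm wide.
- pawl_tip (a point): Tip of the sprung steel pawl, at the +y side of the ratchet wheel under the knob (80 mm across, 18 teeth, 20 degrees a click, 17 to 25 mm above the bench). It lets the wheel turn only clockwise seen from above. Let go between teeth, the wheel runs back to the tooth last caught; at the start it rests on a tooth.
- knob: Black wing knob on the ratchet wheel: upright bar 60 mm long (its x) x 12 mm thick (its y) x 44 mm high. Origin: on the vertical turning axis, at the bar's underside 31 mm above the bench; nothing stands around the bar. Return spring about 0.03 N m, click ripple about 0.01 N m, and once the block is nipped 0.22 N m more per rad. A click (20 degrees) moves the jaw 3.5 mm.
- jaw: Moving steel jaw face, 10 x 80 x 22 mm, sprung on its carriage: pressed in 1 mm per 2.2 N (up to 12 mm), 7.7 N a click, so two clicks past first nip hold the block with 8 to 15 N. Origin: middle of the lower edge of its face, 14 mm above the bench; x towards the far jaw.
- block: Loose dark wooden filing block standing upright, 26 mm thick (its x) x 70 mm long (its y) x 60 mm high, about 70 to 140 g; the top 14 mm is only 44 mm long (a step at each end). Origin: centre of its underside, z up.
- handpiece: Bystander: steel and blue hand grinder lying flat, 150 mm long, 22 mm high. Origin: centre of the steel part's underside.
- pen_cup: Bystander: pink open box 60 x 75 x 90 mm with pens up to 135 mm high. Origin: centre of its underside.
- driver: Bystander: screwdriver with blue handle lying flat, 170 mm long. Origin: on its underside, within its length.
Things that resemble listed ones, but are neither listed nor needed, are in the scene too. Of the things that look like the block, the smallest one is meant.

How it is judged:
On the way, in this order (a step that is already met when the one before it is completed fails the run):
1. the block stands upright on the clamp's bed between the jaws, not yet clamped, and let go (angle between block's own z axis and vertical below 0.09 rad and z of block in the frame of clamp between 0.0095 and 0.0145 m and y of block in the frame of clamp between -0.015 and 0.015 m and x of block in the frame of clamp between 0.045 and 0.085 m and contact force between the fingers and block below 0.2 N), for 0.2 s.
2. the block is tightened by winding the knob in the fingers (angle between block's own z axis and vertical below 0.09 rad and z of block in the frame of clamp between 0.0095 and 0.0145 m and y of block in the frame of clamp between -0.015 and 0.015 m and x of block in the frame of clamp between 0.045 and 0.085 m and contact force between jaw and block above 4 N and contact force between the fingers and knob above 1 N), for 0.1 s.
At the end, for the whole second after the job is handed in: The block stands upright (within 5 degrees) on the bed between the jaws, square to them (5 degrees), centred within 15 mm across, held with 6 to 17 N jaw force by the pawl alone (the second click after it is nipped gives 8 to 15 N), knob and block at rest (angle between block's own z axis and vertical below 0.09 rad and z of block in the frame of clamp between 0.0095 and 0.0145 m and y of block in the frame of clamp between -0.015 and 0.015 m and x of block in the frame of clamp between 0.045 and 0.085 m and angle between the x axis of block and the x axis of clamp, either way round below 0.09 rad and contact force between jaw and block between 6 and 17 N and angular speed of knob below 0.05 rad/s and linear speed of block below 0.01 m/s); the robot touches nothing.
It fails at once if the clamp is overtightened: jaw force on the block above 24 N (contact force between jaw and block above 24 N).
It fails at once if the hand grinder is pushed more than 20 mm (distance of handpiece from where it was at the start of the episode above 0.02 m).
It fails at once if the pen box is pushed more than 20 mm (distance of pen_cup from where it was at the start of the episode above 0.02 m).
It fails at once if the screwdriver is pushed more than 20 mm (distance of driver from where it was at the start of the episode above 0.02 m).
It also fails if it takes over 72 s, if anything falls off the work surface, if the arm or the gripper's body presses on something with over 40 N, if the wrist force passes 120 N, or if a joint passes its speed limit or range.

## Working session

There is one attempt and no reset: what is moved stays moved. The work goes in short steps, Python scripts to look and compute and a tool call to move; the robot and the scene stay as the last step left them, time stands still between calls to the robot, and variables do not carry over. Pictures are saved under pics/ and viewed, about 8 in all and at most 12, crops included, and the job is handed in when it is done.

Besides the shell and the picture viewer there is one more tool, called after ">>>" as a command line: name --argument value ..., lists and objects as JSON in quotes. jog_arm: Moves the arm, as the interface text tells. Its arguments: {"type":"object","properties":{"steps":{"type":"array"},"force":{"type":"number"}},"required":["steps"]}

```bash
mkdir -p pics
cat > h.py <<'E'
from bench import manip
import numpy as np, cv2
def px(cam,p):
    c=manip.calibration(cam);E=np.linalg.inv(np.array(c["extrinsics"]))
    q=E@np.append(p,1);return np.array([c["fx"]*q[0]/q[2]+c["cx"],c["fy"]*q[1]/q[2]+c["cy"]])
def ray(cam,uv,z):
    c=manip.calibration(cam);E=np.array(c["extrinsics"])
    d=E[:3,:3]@np.array([(uv[0]-c["cx"])/c["fx"],(uv[1]-c["cy"])/c["fy"],1]);o=E[:3,3]
    return o+d*(z-o[2])/d[2]
E
python3 - <<'E'
from h import *
s=manip.state();print({k:np.round(v,3).tolist() for k,v in s.items()})
for c in("scene","top"):
    im=manip.read_camera(c);cv2.imwrite(f"pics/{c}0.png",im)
    print(c,np.round(manip.calibration(c)["extrinsics"],2).tolist(),manip.calibration(c)["fx"])
    for q in("clamp","knob","jaw","block","pawl_tip","handpiece","pen_cup","driver"):
        print(q,[(np.round(d["xyz"],3).tolist(),round(d["score"],2),px(c,d["xyz"]).round().tolist()) for d in manip.find_in(c,q)])
E
```

```text
{'clock': 0.0, 'qpos': [1.039, 0.629, 0.038, 1.518, -0.027, 0.996, -0.02], 'qvel': [-0.001, 0.0, 0.001, -0.001, 0.001, -0.001, -0.001], 'joint_torque': [0.0, -54.973, 1.144, -18.664, -0.052, 0.024, 0.0], 'position': [0.292, -0.58, 0.184], 'orientation': [-0.001, 0.973, 0.231, -0.0], 'ft_force': [0.457, 0.133, -0.11], 'wrist_torque': [0.046, -0.006, 0.041], 'finger_gap': 0.094}
scene [[0.89, 0.38, -0.27, 0.84], [0.46, -0.73, 0.51, -0.53], [-0.0, -0.58, -0.82, 0.88], [0.0, 0.0, 0.0, 1.0]] 366.92040356103536
clamp [([0.529, -0.055, 0.016], 0.75, [298.0, 206.0]), ([0.438, -0.392, 0.019], 0.61, [196.0, 295.0])]
knob [([0.459, -0.068, 0.024], 0.61, [274.0, 199.0])]
jaw []
block [([0.381, 0.18, 0.062], 0.91, [293.0, 125.0]), ([0.588, 0.24, 0.056], 0.81, [361.0, 136.0]), ([0.487, 0.146, 0.049], 0.67, [318.0, 146.0])]
pawl_tip []
handpiece [([0.793, -0.011, 0.023], 0.58, [392.0, 231.0])]
pen_cup [([0.706, 0.314, 0.067], 0.81, [406.0, 131.0])]
driver [([0.44, -0.393, 0.023], 0.58, [196.0, 296.0]), ([0.488, 0.146, 0.049], 0.51, [318.0, 146.0])]
top [[0.03, -0.99, 0.13, 0.4], [-1.0, -0.03, -0.01, -0.03], [0.01, -0.13, -0.99, 1.17], [0.0, 0.0, 0.0, 1.0]] 464.2673280536054
clamp [([0.518, -0.043, 0.014], 0.76, [317.0, 211.0])]
knob [([0.454, -0.06, 0.025], 0.94, [324.0, 237.0])]
jaw [([0.565, -0.032, 0.034], 0.48, [313.0, 192.0])]
block [([0.482, 0.16, 0.058], 0.83, [232.0, 223.0]), ([0.364, 0.194, 0.078], 0.75, [213.0, 272.0]), ([0.566, -0.032, 0.034], 0.55, [314.0, 191.0])]
pawl_tip [([0.418, -0.022, 0.024], 0.62, [308.0, 252.0])]
handpiece [([0.788, -0.004, 0.018], 0.98, [305.0, 106.0])]
pen_cup [([0.704, 0.333, 0.064], 0.97, [166.0, 129.0])]
driver [([0.43, -0.389, 0.022], 0.88, [457.0, 251.0])]
```

Run:
```python
import cv2
a=cv2.imread("pics/top0.png")[60:310,150:420];cv2.imwrite("pics/top0c.png",cv2.resize(a,None,fx=2.3,fy=2.3,interpolation=cv2.INTER_CUBIC)[:600])
a=cv2.imread("pics/scene0.png")[80:280,220:470];cv2.imwrite("pics/scene0c.png",cv2.resize(a,None,fx=3,fy=3,interpolation=cv2.INTER_CUBIC))
```

```text
(no output)
```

View pics/top0c.png

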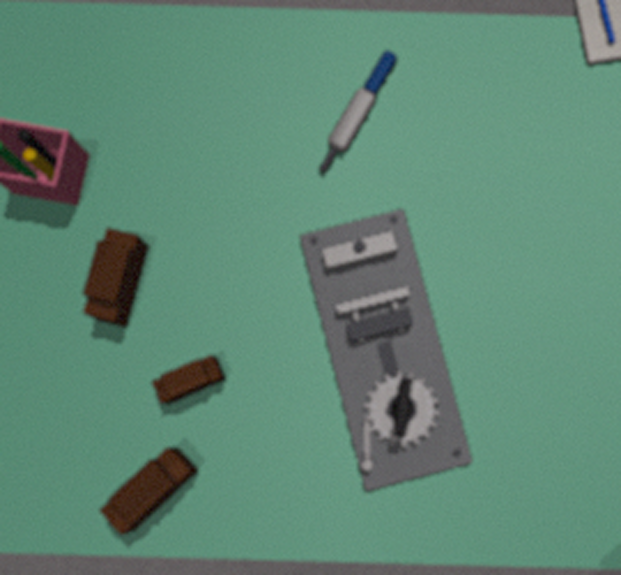

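View pics/scene0c.png

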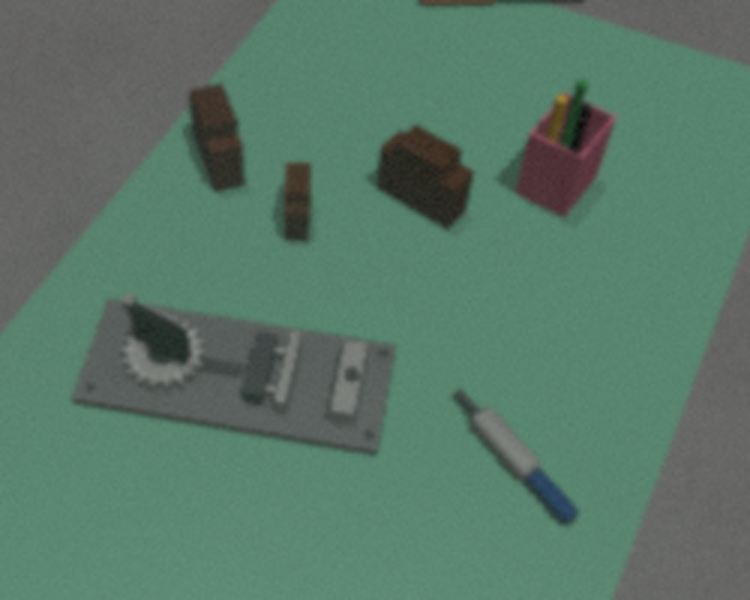

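The top crop shows the smallest brown block at crop (190,379). The clamp is at (385,350), with its knob at the bottom (402,408) and its jaws at the top. The other two brown blocks are bigger. I'll fit poses from the masks next.

```bash
cat >> h.py <<'E'
from scipy.optimize import minimize
def box(x0,x1,y0,y1,z0,z1): return np.array([[x,y,z] for x in(x0,x1) for y in(y0,y1) for z in(z0,z1)])
MOD={"block":[box(-.013,.013,-.035,.035,0,.046),box(-.013,.013,-.022,.022,0,.060)],
 "clamp":[box(-.155,.135,-.06,.06,0,.012)],"knob":[box(-.03,.03,-.006,.006,.031,.075)]}
def render(cam,m,p,z=0,S=4):
    im=np.zeros((400*S,640*S),np.uint8);c,s=np.cos(p[2]),np.sin(p[2])
    for b in m:
        w=np.c_[c*b[:,0]-s*b[:,1]+p[0],s*b[:,0]+c*b[:,1]+p[1],b[:,2]+z]
        q=np.array([px(cam,v) for v in w])
        cv2.fillConvexPoly(im,cv2.convexHull(((q+.5)*S*16).astype(np.int32)),255,shift=4)
    return cv2.resize(im,(640,400),interpolation=cv2.INTER_AREA)/255.
def fit(m,masks,p0,z=0):
    def cost(p):
        t=0
        for c,k in masks.items():
            r=render(c,m,p,z);t+=1-np.minimum(r,k).sum()/np.maximum(r,k).sum()
        return t
    p0=np.array(p0);sx=np.vstack([p0]+[p0+d for d in np.diag([.01,.01,.15])])
    r=minimize(cost,p0,method="Nelder-Mead",options=dict(initial_simplex=sx,xatol=1e-4,fatol=1e-5));return r.x,r.fun
def masks(q,near,cams=("scene","top"),new=True):
    o={}
    for c in cams:
        if new: manip.read_camera(c)
        u=px(c,near);L=[(np.linalg.norm(np.argwhere(d["mask"]).mean(0)[::-1]-u),d) for d in manip.outline_of(c,q)]
        if L:
            e,d=min(L,key=lambda t:t[0]);print(q,c,round(e,1),round(d["score"],2),d["mask"].sum())
            if e<25:o[c]=d["mask"].astype(float)
    return o
E
python3 - <<'E'
from h import *
for q,n,p0s in(("block",[.485,.152,.03],[(.482,.152,a) for a in(-1.2,.3)]),("clamp",[.52,-.05,.006],[(.52,-.05,.24)]),("knob",[.455,-.065,.05],[(.455,-.065,0),(.455,-.065,-.3)])):
    M=masks(q,n)
    for p0 in p0s:
        for sub in(list(M),*[[c] for c in M]):
            p,f=fit(MOD[q],{c:M[c] for c in sub},p0);print(q,sub,p.round(4),round(np.degrees(p[2]),1),round(f,3))
print(manip.state()["clock"])
E
```

```text
block scene 2.8 0.72 214
block top 7.0 0.55 401Traceback (most recent call last):
  File "<stdin>", line 6, in <module>
  File "h.py", line 28, in fit
    r=minimize(cost,p0,method="Nelder-Mead",options=dict(initial_simplex=sx,xatol=1e-4,fatol=1e-5));return r.x,r.fun
    res = _minimize_neldermead(fun, x0, args, callback, bounds=bounds,
                               **options)
    fxr = func(xr)
    fx = function(np.copy(x), *(wrapper_args + args))
  File "h.py", line 25, in cost
    r=render(c,m,p,z);t+=1-np.minimum(r,k).sum()/np.maximum(r,k).sum()
  File "h.py", line 18, in render
    q=np.array([px(cam,v) for v in w])
                ~~^^^^^^^
  File "h.py", line 4, in px
    c=manip.calibration(cam);E=np.linalg.inv(np.array(c["extrinsics"]))
ValueError: time passes only in moves, steps and waits
```

```bash
sed -i 's/manip.calibration(cam)/CAL[cam]/' h.py; sed -i '2a CAL={c:manip.calibration(c) for c in("scene","top")}' h.py
cat > m.py <<'E'
from h import *
for q,n,p0s in(("block",[.485,.152,.03],[(.482,.152,a) for a in(-1.2,.3)]),("clamp",[.52,-.05,.006],[(.52,-.05,-.24),(.52,-.05,.24)]),("knob",[.455,-.065,.05],[(.455,-.065,0),(.455,-.065,-.3)])):
    M=masks(q,n)
    for p0 in p0s:
        for sub in(list(M),*[[c] for c in M]):
            p,f=fit(MOD[q],{c:M[c] for c in sub},p0);print(q,sub,p.round(4),round(np.degrees(p[2]),1),round(f,3))
print(manip.state()["clock"])
E
python3 m.py
```

```text
block scene 3.0 0.53 223
block top 6.6 0.92 423
block ['scene', 'top'] [ 0.48    0.1674 -2.6744] -153.2 0.15
block ['scene'] [ 0.4729  0.1689 -0.9108] -52.2 0.629
block ['top'] [ 0.4799  0.1676 -2.6976] -154.6 0.059
block ['scene', 'top'] [0.4802 0.1679 0.4552] 26.1 0.145
block ['scene'] [0.4792 0.1701 0.4519] 25.9 0.076
block ['top'] [0.4798 0.1675 0.4385] 25.1 0.059
clamp scene 2.7 0.92 3674
clamp top 3.2 0.78 5399
clamp ['scene', 'top'] [ 0.531  -0.0378  0.2882] 16.5 0.082
clamp ['scene'] [ 0.531  -0.038   0.2851] 16.3 0.05
clamp ['top'] [ 0.5315 -0.0377  0.2897] 16.6 0.031
clamp ['scene', 'top'] [ 0.5308 -0.0376  0.2885] 16.5 0.082
clamp ['scene'] [ 0.531  -0.0381  0.2819] 16.2 0.05
clamp ['top'] [ 0.5314 -0.0377  0.2896] 16.6 0.031
knob scene 3.9 0.6 530
knob top 2.2 0.76 687
knob ['scene', 'top'] [ 0.4668 -0.0751  0.6552] 37.5 1.236
knob ['scene'] [ 0.4693 -0.0795  0.5405] 31.0 0.443
knob ['top'] [ 0.4594 -0.0682  0.5585] 32.0 0.762
knob ['scene', 'top'] [ 0.4653 -0.0739  0.7253] 41.6 1.233
knob ['scene'] [ 0.4698 -0.0796  0.5344] 30.6 0.443
knob ['top'] [ 0.4548 -0.063   0.6358] 36.4 0.764
1.7
```

```bash
cat > r.py <<'E'
from h import *
P=np.array([.531,-.0378]);a=np.radians(16.5);R=np.array([[np.cos(a),-np.sin(a)],[np.sin(a),np.cos(a)]])
def rect(cam,im,z,x0,x1,y0,y1,k=4):
    cor=[(x0,y1),(x1,y1),(x1,y0),(x0,y0)]
    s=np.float32([px(cam,np.append(P+R@np.array(c)/1e3,z)) for c in cor])
    w,h=int((x1-x0)*k),int((y1-y0)*k)
    return cv2.warpPerspective(im,cv2.getPerspectiveTransform(s,np.float32([[0,0],[w,0],[w,h],[0,h]])),(w,h),flags=cv2.INTER_CUBIC)
if __name__=="__main__":
    o=[]
    ims={c:cv2.imread(f"pics/{c}0.png") for c in("top","scene")}
    for c in("top","scene"):
        im=ims[c]
        r=rect(c,im,.0355,0,130,-50,50);o.append(r)
        g=cv2.cvtColor(r,cv2.COLOR_BGR2GRAY)[120:280].mean(0)
        print(c,[(i//4,int(g[i])) for i in range(0,520,6)])
        # knob
        kx,ky=P+R@[-.08,0]
        gray=cv2.cvtColor(im,cv2.COLOR_BGR2GRAY);dark=np.clip((90-gray.astype(float))/50,0,1)
        reg=render(c,[box(-.032,.032,-.032,.032,.031,.075)],(kx,ky,0))
        m=dark*reg;best=[]
        for d in range(-90,90,3):
            k=render(c,MOD["knob"],(kx,ky,np.radians(d)));best.append((np.minimum(k,m).sum()/np.maximum(k,m).sum(),d))
        print(sorted(best)[-4:])
    cv2.imwrite("pics/rect0.png",np.vstack(o)[:, :])
    cv2.imwrite("pics/rect0.png",cv2.resize(np.hstack(o),(800,308)))
E
python3 r.py
```

```text
top [(0, 53), (1, 50), (3, 54), (4, 62), (6, 68), (7, 71), (9, 70), (10, 69), (12, 68), (13, 70), (15, 69), (16, 69), (18, 69), (19, 70), (21, 74), (22, 82), (24, 89), (25, 89), (27, 81), (28, 70), (30, 61), (31, 62), (33, 80), (34, 108), (36, 134), (37, 151), (39, 156), (40, 155), (42, 148), (43, 135), (45, 118), (46, 103), (48, 98), (49, 98), (51, 99), (52, 100), (54, 100), (55, 100), (57, 101), (58, 101), (60, 101), (61, 102), (63, 103), (64, 102), (66, 101), (67, 101), (69, 102), (70, 103), (72, 103), (73, 101), (75, 95), (76, 84), (78, 71), (79, 60), (81, 54), (82, 55), (84, 68), (85, 95), (87, 124), (88, 145), (90, 154), (91, 151), (93, 143), (94, 134), (96, 128), (97, 125), (99, 124), (100, 126), (102, 129), (103, 133), (105, 131), (106, 124), (108, 112), (109, 103), (111, 100), (112, 101), (114, 102), (115, 102), (117, 102), (118, 102), (120, 102), (121, 101), (123, 101), (124, 101), (126, 104), (127, 110), (129, 120)]
[(np.float64(0.6461890231088023), -9), (np.float64(0.6471047174810062), 0), (np.float64(0.6598004594378122), -6), (np.float64(0.6614902696841531), -3)]
scene [
[... 358 characters left out ...]
, (54, 91), (55, 92), (57, 93), (58, 93), (60, 93), (61, 92), (63, 92), (64, 92), (66, 93), (67, 93), (69, 94), (70, 94), (72, 93), (73, 93), (75, 92), (76, 93), (78, 93), (79, 92), (81, 91), (82, 87), (84, 81), (85, 82), (87, 90), (88, 102), (90, 113), (91, 119), (93, 119), (94, 114), (96, 109), (97, 105), (99, 103), (100, 102), (102, 102), (103, 104), (105, 107), (106, 108), (108, 105), (109, 98), (111, 91), (112, 88), (114, 89), (115, 92), (117, 93), (118, 94), (120, 93), (121, 93), (123, 93), (124, 93), (126, 93), (127, 93), (129, 93)]
[(np.float64(0.6949908898523566), -15), (np.float64(0.6982279091846072), -12), (np.float64(0.6987603248112487), -6), (np.float64(0.7006189010695754), -9)]
```

View pics/rect0.png

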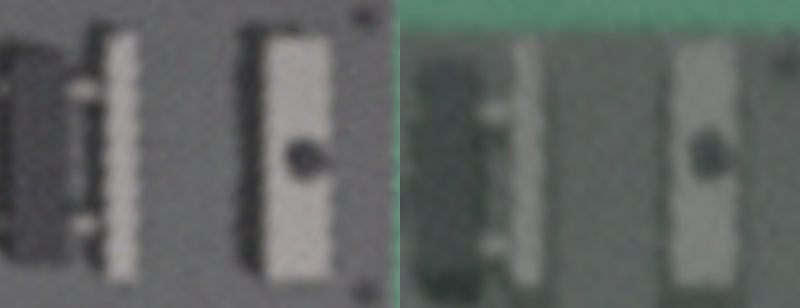

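>>> jog_arm --steps '[[[10,40,0,6,0.7],[10,41,0,7,0.7],[10,40,0,0,0.7],[10,40,0,0,0.7],[10,40,0,0,0.7],[10,40,0,0,0.7],[10,40,0,0,0.7],[10,40,0,0,0.7],[10,40,0,0,0.7],[10,40,0,0,0.7],[10,40,0,0,0.7],[10,40,0,0,0.7],[10,40,0,0,0.7],[10,40,0,0,0.7],[10,40,0,0,0.7],[10,40,0,0,0.7],[10,40,0,0,0.7],[10,40,0,0,0.7],[8,27,0,0,0.7],[0,0,0,0,0.7]]]' --force 20

```text
clock: 3.37
position: [0.4811, 0.1747, 0.1852]
orientation: [-0.002, 0.939, 0.344, 0.002]
ft_force: [0.8, 1.2, 0.5]
finger_gap: 0.0657
```

The rectified views show the moving jaw's face at about 45 mm and the far jaw's face at about 86 mm along the clamp's x. The gap centre is therefore near x = 66 mm.

>>> jog_arm --steps '[[[-1,-7,0,7,0.65],[0,0,0,7,0.65],[0,0,0,7,0.65],[0,0,0,7,0.65],[0,0,0,7,0.65],[0,0,0,7,0.65],[0,0,0,7,0.65],[0,0,0,7,0.65],[0,0,0,7,0.65],[0,0,0,7,0.65],[0,0,0,6,0.65],[0,0,0,0,0.65],[0,0,0,0,0.65]]]'

```text
clock: 4.45
position: [0.4789, 0.1588, 0.1849]
orientation: [-0.0, 0.534, 0.846, -0.0]
ft_force: [0.1, 0.6, -0.2]
finger_gap: 0.0616
```

Run:
```python
from h import *
s=manip.state();q=s["orientation"];print(s["clock"],s["position"],2*np.degrees(np.arctan2(q[2],q[1])),np.round(s["qpos"],2),np.round(s["wrist_torque"],3))
im=manip.read_camera("scene");t=manip.read_camera("top")
cv2.imwrite("pics/g1.png",np.vstack([cv2.resize(im[60:220,230:480],None,fx=2.5,fy=2.5)[:300],cv2.resize(t[160:300,150:400],None,fx=2.5,fy=2.5)[:300]])[:600])
```

```text
4.45 [0.4788566  0.15881738 0.18485373] 115.45427775852669 [-0.02  0.46 -0.5   1.91  0.29  0.85 -0.23] [-0.001 -0.147  0.015]
```

View pics/g1.png

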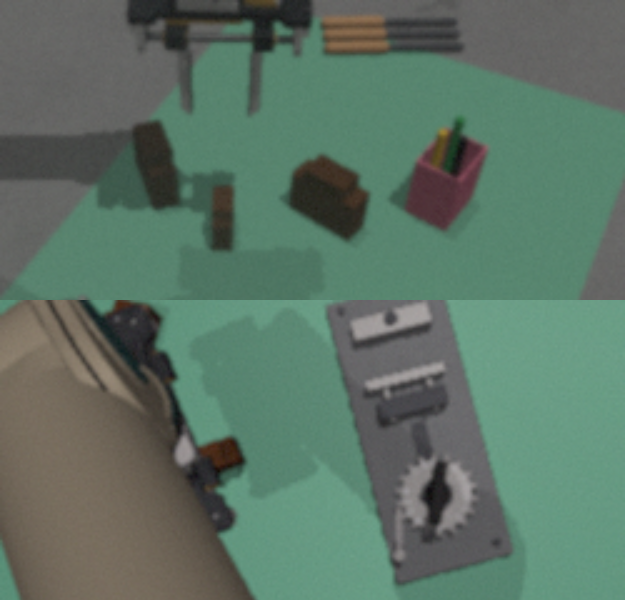

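The fingers hang above the block, but the pose settled 9 mm short in y. I'll correct that and descend.

>>> jog_arm --steps '[[[1,9,0,0.5,0.65],[0,0,-20,0,0.65],[0,0,-20,0,0.65],[0,0,-20,0,0.65],[0,0,-20,0,0.65],[0,0,-5,0,0.65],[0,0,0,0,0.65],[0,0,0,0,0.65],[0,0,0,0,0.65]]]'

```text
clock: 5.3
position: [0.4807, 0.1695, 0.1009]
orientation: [0.001, 0.529, 0.849, 0.001]
ft_force: [1.0, -0.0, 0.8]
finger_gap: 0.0611
```

>>> jog_arm --steps '[[[-1,-2,-15,0,0.65],[0,0,-20,0,0.65],[0,0,-20,0,0.65],[0,0,-14,0,0.65],[0,0,0,0,0.65],[0,0,0,0,0.65],[0,0,0,0,0.2],[0,0,0,0,0.2],[0,0,0,0,0.2],[0,0,0,0,0.2],[0,0,0,0,0.2],[0,0,0,0,0.2]]]' --force 20

```text
clock: 6.3
position: [0.479, 0.1667, 0.0312]
orientation: [0.0, 0.529, 0.849, 0.0]
ft_force: [0.8, 0.1, 3.6]
finger_gap: 0.0258
```

>>> jog_arm --steps '[[[0,0,20,0,0.2],[0,0,25,0,0.2],[0,0,25,0,0.2],[10,-17,0,-2,0.2],[15,-24,0,-2,0.2],[15,-24,0,-2,0.2],[15,-24,0,-2,0.2],[15,-24,0,-1.6,0.2],[15,-24,0,0,0.2],[15,-24,0,0,0.2],[15,-25,0,0,0.2],[0,0,0,0,0.2],[0,0,0,0,0.2],[0,0,0,0,0.2]]]'

```text
clock: 7.47
position: [0.5931, -0.0186, 0.1005]
orientation: [-0.001, 0.598, 0.802, -0.0]
ft_force: [-0.8, 0.8, -1.3]
finger_gap: 0.0258
```

```bash
cat > st.py <<'E'
from h import *
P=np.array([.531,-.0378]);a=np.radians(16.5);R=np.array([[np.cos(a),-np.sin(a)],[np.sin(a),np.cos(a)]])
s=manip.state();q=s["orientation"];print(round(s["clock"],2),s["position"].round(4) if hasattr(s["position"],"round") else s["position"],"yaw",round(2*np.degrees(np.arctan2(q[2],q[1])),2),"clampxy",(R.T@(np.array(s["position"][:2])-P)*1e3).round(1),"q7",round(s["qpos"][6],2),"F",np.round(s["ft_force"],2),"T",np.round(s["wrist_torque"],3),"gap",round(s["finger_gap"],4))
E
python3 st.py;  python3 - <<'E'
from h import *
s=manip.state();z=s["position"][2]
M=masks("block",[.5943,-.0191,z],cams=("scene",)) 
for c in M:
    p,f=fit(MOD["block"],M,(.594,-.019,.29),z=z-.0312);print(p,np.degrees(p[2]),f)
E
```

```text
7.47 [ 0.5931 -0.0186  0.1005] yaw 106.59 clampxy [65.   0.8] q7 -0.06 F [-0.8   0.79 -1.34] T [-0.012 -0.096  0.013] gap 0.0258
block scene 1.6 0.81 342
[ 0.59236651 -0.01696246  0.34408366] 19.71454136760422 0.09647317286465384
```

>>> jog_arm --steps '[[[1,-1,-15,0,0.2],[0,0,-15,0,0.2],[0,0,-14,0,0.2],[0,0,-7,0,0.2],[0,0,-3,0,0.2],[0,0,0,0,0.2],[0,0,0,0,0.2]]]'

```text
clock: 8.15
position: [0.5951, -0.0197, 0.0474]
orientation: [0.0, 0.597, 0.802, 0.0]
ft_force: [-0.6, 0.1, -0.9]
finger_gap: 0.0259
```

```bash
python3 st.py
```

```text
8.15 [ 0.5951 -0.0197  0.0474] yaw 106.63 clampxy [66.6 -0.9] q7 -0.1 F [-0.62  0.14 -0.86] T [-0.005 -0.093 -0.046] gap 0.0259
```

>>> jog_arm --steps '[[[0,0,-2,0,0.2],[0,0,-2,0,0.2],[0,0,0,0,0.2],[0,0,0,0,0.2]]]'

```text
clock: 8.48
position: [0.5953, -0.0203, 0.0432]
orientation: [0.0, 0.598, 0.802, 0.0]
ft_force: [-0.1, 0.7, -0.0]
finger_gap: 0.0257
```

>>> jog_arm --steps '[[[0,0,-1,0,0.2],[0,0,0,0,0.2],[0,0,0,0,0.2]]]'

```text
clock: 8.73
position: [0.5953, -0.0203, 0.0432]
orientation: [0.001, 0.598, 0.802, 0.0]
ft_force: [-1.4, -0.4, 7.4]
finger_gap: 0.0261
```

>>> jog_arm --steps '[[[0,0,0,0,0.5],[0,0,0,0,0.5],[0,0,0,0,0.5],[0,0,0,0,0.5],[0,0,0,0,0.5],[0,0,10,0,0.5],[0,0,20,0,0.5],[0,0,30,0,0.5],[0,0,30,0,0.5],[-30,-8,0,7,0.5],[-40,-12,0,7,0.5],[-40,-12,0,7,0.5],[-30,-8,0,7,0.5],[0,0,0,7,0.5],[0,0,0,7,0.5],[0,0,0,7,0.5],[0,0,0,7,0.5],[0,0,0,7,0.5],[0,0,0,3,0.5]]]'

```text
clock: 10.32
position: [0.4552, -0.0605, 0.1325]
orientation: [0.0, 0.062, 0.998, -0.0]
ft_force: [-0.7, 0.8, -1.2]
finger_gap: 0.0475
```

```bash
python3 st.py
python3 - <<'E'
from h import *
from r import rect
im=manip.read_camera("scene");t=manip.read_camera("top")
cv2.imwrite("pics/p1.png",np.vstack([cv2.resize(im[130:250,220:420],None,fx=3,fy=3)[:300],cv2.resize(t[150:270,230:430],None,fx=3,fy=3)[:300]]))
M=masks("block",[.5943,-.0191,.04],new=False)
for c in M: print(c,*fit(MOD["block"],{c:M[c]},(.594,-.019,.29),z=.012))
E
```

```text
10.32 [ 0.4552 -0.0605  0.1325] yaw 172.89 clampxy [-79.1  -0.2] q7 0.92 F [-0.7   0.82 -1.17] T [ 0.041 -0.111 -0.014] gap 0.0475
block scene 1.1 0.84 321
block top 0.9 0.71 396
scene [ 0.59584259 -0.01870498  0.31221654] 0.07875187449532817
top [ 0.59628081 -0.01823552  0.29488358] 0.0611950233923062
```

View pics/p1.png

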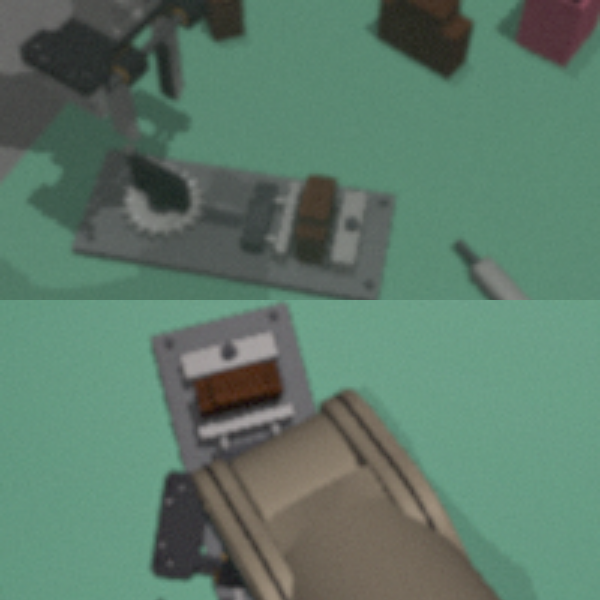

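Both fits put the block upright between the jaws at clamp x ≈ 67 mm, y ≈ 0. The hand is above the knob, so I'll descend onto the bar.

>>> jog_arm --steps '[[[-1,0,-20,0,0.5],[0,0,-25,0,0.5],[0,0,-25,0,0.5],[0,0,-15,0,0.5],[0,0,-7,0,0.5],[0,0,0,0,0.5],[0,0,0,0,0.5],[0,0,0,0,0.5]]]'

```text
clock: 11.18
position: [0.4549, -0.0601, 0.0408]
orientation: [0.001, 0.065, 0.998, -0.0]
ft_force: [0.0, -0.1, -0.7]
finger_gap: 0.0469
```

```bash
python3 st.py
```

```text
11.18 [ 0.4549 -0.0601  0.0408] yaw 172.57 clampxy [-79.3   0.2] q7 0.72 F [ 0.01 -0.07 -0.7 ] T [ 0.023 -0.137 -0.   ] gap 0.0469
```

>>> jog_arm --steps '[[[0,0,0,0,0.05],[0,0,0,0,0.05],[0,0,0,0,0.05],[0,0,0,0,0.05],[0,0,0,0,0.05],[0,0,0,0,0.05],[0,0,0,0,0.05]]]' --force 25

```text
clock: 11.77
position: [0.454, -0.0611, 0.04]
orientation: [-0.0, 0.065, 0.998, -0.001]
ft_force: [0.5, -3.3, 2.0]
finger_gap: 0.0115
```

```bash
python3 st.py
```

```text
11.77 [ 0.454  -0.0611  0.04  ] yaw 172.56 clampxy [-80.5  -0.4] q7 0.72 F [ 0.46 -3.27  2.02] T [-0.515 -0.082  0.015] gap 0.0115
```

>>> jog_arm --steps '[[[0,0,0,-5,0.05],[0,0,0,-5,0.05],[0,0,0,-5,0.05],[0,0,0,-5,0.05],[0,0,0,-5,0.05],[0,0,0,-5,0.05],[0,0,0,0,0.05],[0,0,0,0,0.05],[0,0,0,0,0.05],[0,0,0,0,0.05]]]'

```text
clock: 12.6
position: [0.454, -0.061, 0.04]
orientation: [0.0, 0.32, 0.947, -0.0]
ft_force: [0.3, -4.6, 4.5]
finger_gap: 0.0119
```

```bash
python3 st.py
```

```text
12.6 [ 0.454 -0.061  0.04 ] yaw 142.63 clampxy [-80.5  -0.4] q7 0.34 F [ 0.34 -4.62  4.45] T [-1.111 -0.068  0.026] gap 0.0119
```

>>> jog_arm --steps '[[[0,0,0,-5,0.05],[0,0,0,-5,0.05],[0,0,0,-5,0.05],[0,0,0,-5,0.05],[0,0,0,0,0.05],[0,0,0,0,0.05],[0,0,0,0,0.05],[0,0,0,0,0.05]]]'

```text
clock: 13.27
position: [0.454, -0.061, 0.04]
orientation: [0.0, 0.48, 0.877, -0.0]
ft_force: [-0.1, -5.5, 4.5]
finger_gap: 0.0117
```

```bash
python3 st.py;  python3 - <<'E'
from h import *
from r import rect
ims=[rect(c,manip.read_camera(c),.036,20,120,-50,50,4) for c in("top","scene")]
cv2.imwrite("pics/w1.png",np.hstack(ims))
E
```

```text
13.27 [ 0.454 -0.061  0.04 ] yaw 122.67 clampxy [-80.4  -0.4] q7 0.1 F [-0.06 -5.55  4.48] T [-1.217  0.079  0.046] gap 0.0117
```

View pics/w1.png

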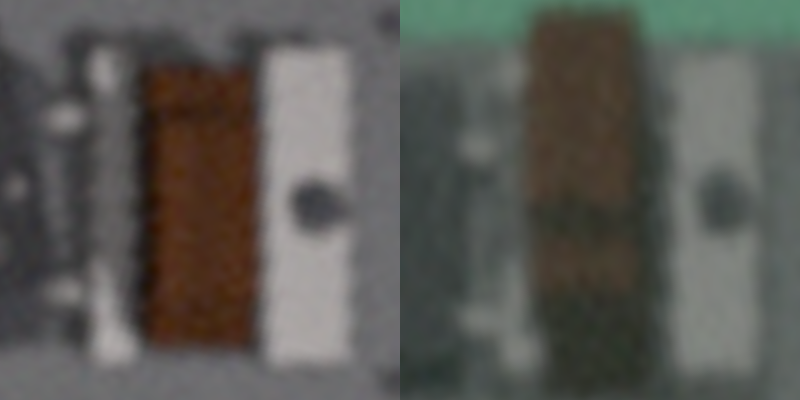

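The jaw's face is at about 54 mm and the far face at about 86 mm, so I expect the nip near 83–88° of winding. I'll relieve the side load and carry on, reading torque.

>>> jog_arm --steps '[[[0,-1,0,-5,0.05],[0,0,0,-5,0.05],[0,0,0,-5,0.05],[0,0,0,-5,0.05],[0,0,0,0,0.05],[0,0,0,0,0.05],[0,0,0,0,0.05]]]'

```text
clock: 13.95
position: [0.454, -0.061, 0.04]
orientation: [-0.0, 0.624, 0.782, 0.0]
ft_force: [-0.1, -2.8, 6.5]
finger_gap: 0.0117
```

```bash
python3 st.py
```

```text
13.95 [ 0.454 -0.061  0.04 ] yaw 102.8 clampxy [-80.5  -0.4] q7 -0.13 F [-0.14 -2.82  6.51] T [-0.815  0.228  0.073] gap 0.0117
```

>>> jog_arm --steps '[[[0,0,0,-5,0.05],[0,0,0,-5,0.05],[0,0,0,0,0.05],[0,0,0,0,0.05],[0,0,0,0,0.05]]]'

```text
clock: 14.37
position: [0.454, -0.0611, 0.04]
orientation: [-0.0, 0.69, 0.724, 0.0]
ft_force: [-1.0, -3.8, 6.1]
finger_gap: 0.0114
```

```bash
python3 st.py
```

```text
14.37 [ 0.454  -0.0611  0.04  ] yaw 92.8 clampxy [-80.5  -0.4] q7 -0.24 F [-0.96 -3.84  6.13] T [-0.724  0.221  0.068] gap 0.0114
```

>>> jog_arm --steps '[[[0,0,0,-5,0.05],[0,0,0,-5,0.05],[0,0,0,0,0.05],[0,0,0,0,0.05],[0,0,0,0,0.05]]]'

```text
clock: 14.78
position: [0.4539, -0.061, 0.0399]
orientation: [-0.0, 0.75, 0.661, 0.0]
ft_force: [-1.3, -2.7, 6.9]
finger_gap: 0.0116
```

```bash
python3 st.py
```

```text
14.78 [ 0.4539 -0.061   0.0399] yaw 82.81 clampxy [-80.5  -0.4] q7 -0.35 F [-1.3  -2.74  6.93] T [-0.804  0.237  0.026] gap 0.0116
```

>>> jog_arm --steps '[[[0,0,0,-5,0.05],[0,0,0,-5,0.05],[0,0,0,0,0.05],[0,0,0,0,0.05],[0,0,0,0,0.05]]]'

```text
clock: 15.2
position: [0.454, -0.0611, 0.04]
orientation: [-0.0, 0.805, 0.594, 0.0]
ft_force: [-1.0, -2.9, 7.0]
finger_gap: 0.0117
```

```bash
python3 st.py
```

```text
15.2 [ 0.454  -0.0611  0.04  ] yaw 72.82 clampxy [-80.5  -0.4] q7 -0.46 F [-0.96 -2.92  6.96] T [-0.82   0.324  0.111] gap 0.0117
```

```bash
cat > avg.py <<'E'
from h import *
L=[]
for i in range(12):
    im=manip.read_camera("top");L.append(manip.state()["wrist_torque"][2])
print(manip.state()["clock"],"Tz",np.mean(L).round(4),"sd",np.std(L).round(4))
from r import rect
g=cv2.cvtColor(rect("top",im,.036,20,120,-50,50,4),cv2.COLOR_BGR2GRAY);cv2.imwrite("pics/a%d.png"%(manip.state()["clock"]*100),g)
E
python3 avg.py
```

```text
15.8 Tz 0.0923 sd 0.0214
```

>>> jog_arm --steps '[[[0,0,0,-5,0.05],[0,0,0,-5,0.05],[0,0,0,0,0.05],[0,0,0,0,0.05],[0,0,0,0,0.05]]]'

```text
clock: 16.22
position: [0.454, -0.061, 0.0399]
orientation: [-0.0, 0.853, 0.521, 0.0]
ft_force: [-1.0, -2.8, 6.0]
finger_gap: 0.0118
```

```bash
python3 avg.py; python3 st.py
python3 - <<'E'
from h import *
from r import rect
ims=[rect(c,manip.read_camera(c),.036,20,120,-50,50,4) for c in("top","scene")]
cv2.imwrite("pics/w2.png",np.hstack(ims))
E
```

```text
16.8167 Tz 0.0938 sd 0.035
16.82 [ 0.4539 -0.061   0.0399] yaw 62.82 clampxy [-80.5  -0.4] q7 -0.57 F [-1.75 -3.64  6.19] T [-0.737  0.323  0.096] gap 0.0116
```

View pics/w2.png

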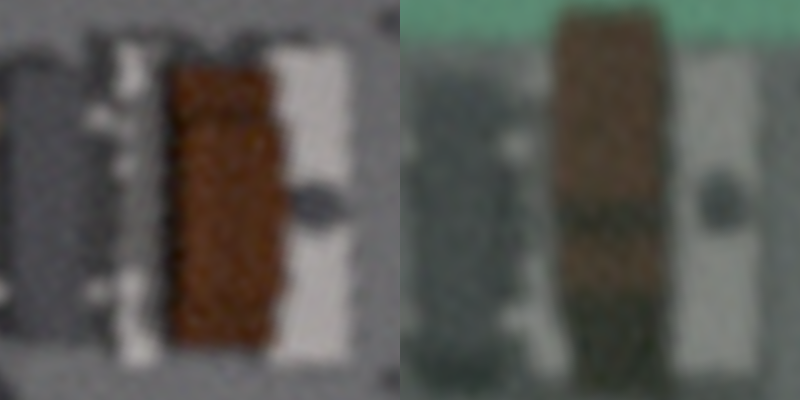

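The block is nipped: the jaw's face is at about 60 mm, the far face at about 86 mm, and the block has slid across about 6.5 mm. That puts the nip at about −84°, so the second click after it is the −120° tooth. I'll go 6° past it.

>>> jog_arm --steps '[[[0,0,0,-5,0.05],[0,0,0,-5,0.05],[0,0,0,-4,0.05],[0,0,0,-2,0.05],[0,0,0,0,0.05],[0,0,0,0,0.05],[0,0,0,0,0.05],[0,0,0,0,0.05]]]'

```text
clock: 17.58
position: [0.4539, -0.0611, 0.04]
orientation: [-0.0, 0.918, 0.398, 0.0]
ft_force: [-1.5, -3.3, 6.3]
finger_gap: 0.0118
```

```bash
python3 avg.py; python3 st.py
```

```text
18.1833 Tz 0.1887 sd 0.0313
18.18 [ 0.4539 -0.0611  0.0399] yaw 46.84 clampxy [-80.5  -0.4] q7 -0.74 F [-1.04 -3.21  6.4 ] T [-0.768  0.372  0.157] gap 0.0117
```

The torque puts the nip at about −86°, which agrees with the pictures. I'll ease back 5° onto the pawl, let go and rise.

>>> jog_arm --steps '[[[0,0,0,3,0.05],[0,0,0,2,0.05],[0,0,0,0,0.05],[0,0,0,0,0.5],[0,0,0,0,0.5],[0,0,0,0,0.5],[0,0,0,0,0.5],[0,0,0,0,0.5],[0,0,15,0,0.5],[0,0,25,0,0.5],[0,0,30,0,0.5],[0,0,30,0,0.5],[-20,0,30,0,0.5],[-20,-20,20,0,0.5],[0,-40,0,0,0.5],[0,-40,0,0,0.5],[0,-40,0,0,0.5],[0,-40,0,0,0.5],[0,-40,0,0,0.5],[0,0,0,0,0.5]]]'

```text
clock: 19.85
position: [0.4128, -0.2903, 0.1899]
orientation: [0.003, 0.903, 0.431, -0.001]
ft_force: [-0.2, -1.8, -0.4]
finger_gap: 0.0471
```

```bash
python3 - <<'E'
from h import *
from r import rect,P,R
kx,ky=P+R@[-.08,0]
ims=[]
for c in("top","scene"):
    im=manip.read_camera(c);ims.append(rect(c,im,.036,-150,140,-65,65,2.7))
    gray=cv2.cvtColor(im,cv2.COLOR_BGR2GRAY);m=np.clip((90-gray.astype(float))/50,0,1)*render(c,[box(-.032,.032,-.032,.032,.031,.075)],(kx,ky,0))
    b=[]
    for d in range(-90,90,3):
        k=render(c,MOD["knob"],(kx,ky,np.radians(d)));b.append((round(float(np.minimum(k,m).sum()/np.maximum(k,m).sum()),3),d))
    print(sorted(b)[-4:])
cv2.imwrite("pics/f.png",np.vstack([i[:300] for i in ims])[:600])
M=masks("block",[.601,-.017,.04],new=False)
for c in M:
    p,f=fit(MOD["block"],{c:M[c]},(.601,-.017,.29),z=.012);print(c,R.T@(p[:2]-P)*1e3,np.degrees(p[2])-16.5,f)
E
python3 st.py
```

```text
[(0.622, 60), (0.624, 51), (0.632, 57), (0.635, 54)]
[(0.695, 63), (0.7, 57), (0.701, 54), (0.701, 60)]
block scene 1.2 0.7 309
block top 1.3 0.77 329
scene [74.46177338 -0.33235702] 0.5481915703910722 0.08676518653406162
top [75.15993064 -0.29802859] -0.1653142760417019 0.21057088818420477
20.05 [ 0.414  -0.2796  0.1896] yaw 51.68 clampxy [-180.9 -198.6] q7 -0.15 F [0.14 0.96 0.26] T [ 0.054 -0.001  0.024] gap 0.0469
```

View pics/f.png

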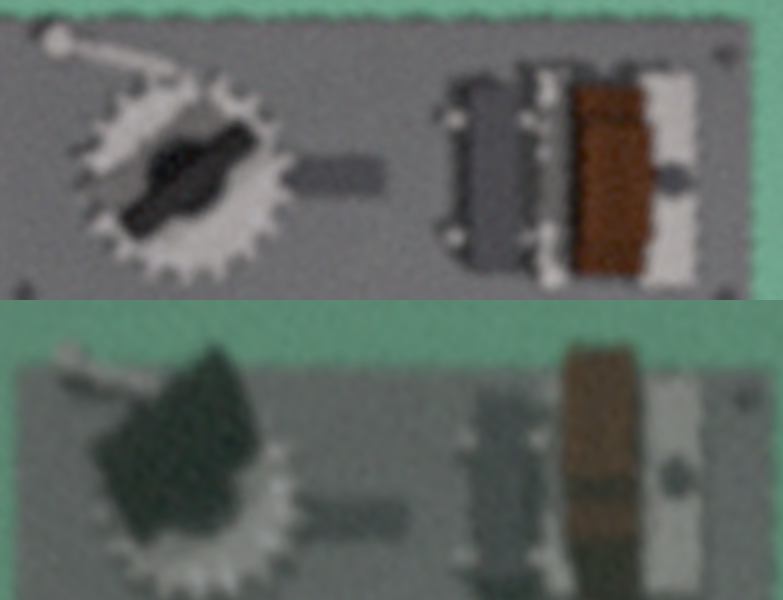

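The knob rests at about 55°, against 53° predicted for six clicks. The block is upright and square, touching both jaws.

```bash
python3 -c "
from bench import manip
print(manip.close_job())"
```

```text
the job is handed in; nothing more can be done
None
```

The block stands upright in the clamp, held by the pawl at my estimate of about 13 N. The job is handed in; it reports no verdict.

**What I did:** I picked up the smallest block and set it on the bed between the jaws at about x = 67 mm, y = 0, and let go. Then I wound the knob clockwise six clicks in one grip, eased it back onto the pawl, let go and moved the arm clear. The clock stood at about 20 s of the 72 s allowed.

**Last checks:**
- **Tightness:** wrist torque puts the nip at about 86° of winding and the pictures at about 84°. That makes the sixth click (120°) the second one after the nip. The jaw force is worked out from those angles, not measured.
- **Disagreement:** one torque reading, at 110°, pointed to a nip nearer 94°. The sixth click would still be the second after the nip there, at about 10 N, so I did not change anything.
- **Knob:** it rests at about 55°, where six clicks predict 53°, so the pawl caught the right tooth.
- **Block:** the fits put it at about x = 75 mm, y = 0, within 1° of square. The final top-view fit was poor, but the scene view agreed with it.
- **Other things:** the arm was kept away from the grinder, pen box and screwdriver, but I did not re-measure where they are.

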